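# Torque the last loudspeaker bolt to the click

### The job

The last bolt that holds the loudspeaker on its printed adapter ring is still loose, and the torque wrench is already on it: swing the handle clockwise (seen from above) until the wrench clicks, and stop there - driving the handle on to its solid stop would crack the print. Then ease off and let go so that the handle springs back straight, leaving the wrench on the tightened bolt; do not touch the speaker cone or disturb the other things on the bench.

Things in the scene. Friction and masses are not known exactly. Their poses are not given: they have to be found in the camera images.
- jig: Fixed plywood jig block, 200 x 200 mm, 45 mm high, orange corner stops; on it a black printed ring (172 mm across, z 45-70 mm) and a loudspeaker, its steel flange (165 mm across) at 74 mm, bolt heads to 80 mm. Origin: centre of the underside. Bolts on a circle of radius 75 mm at the +x, -x, -y, +y sides of the jig frame; the +y one, under the wrench, is loose.
- drive (a point): Fixed vertical axis of the loose bolt and wrench head, 108 mm above the table; the wrench stays on and only turns about it. Steel head: 35 mm across, z 97-120 mm. Clockwise from above the bolt turns against a light even drag (0.38 N m, 2 to 3 N at the grip) until it seats, after 0.35 to 0.70 rad: this differs each time and cannot be seen. It stays where it is left.
- grip (a point): Middle of the blue and black grip, on the handle's centre line, 145 mm from the bolt axis, 108 mm above the table; x points outward along the handle. Grip: level round bar 26 mm thick, from 93 to 195 mm from the axis; inboard a 15 mm steel tube, at the end a steel cap up to 205 mm. It points roughly to the robot's left, away from the loudspeaker, with open air around and 95 mm below it.
- click (a joint): Break-over of the handle at a pin 20 mm from the bolt axis, rad. 0 = straight, and within 0.03 of it until the bolt is seated and the push at mid-grip reaches about 12 N; then it snaps clockwise past 0.03 (the click) and the push needed falls at once to about half, 4 to 6 N, up to the solid stop at 0.24. Past 0.20 counts as driven on to the stop. Let go, it springs back to 0, damped.
- cone: The loudspeaker's dark cone, dust cap and rubber surround, a disc 133 mm across in the middle of the jig, up to 79 mm above the table; delicate, not to be touched. Origin: that of the jig.
- spare_ring: Loose black printed ring, 148 mm outside, 122 mm inside, 23 mm high, lying flat on the table to the left; to be left alone. Origin: centre of the underside.
- clip0: Loose black plastic clip standing on its 23 mm round head, 22 mm high; to be left alone. Origin: centre of the underside.
- clip1: A second such clip; to be left alone. Origin: centre of the underside.
- driver: Loose screwdriver with an orange handle, 180 mm long and under 35 mm high, lying on the table; to be left alone. Its x axis points along it to the tip.

How it is judged (in metres and radians):
On the way:
1. the wrench clicks: the handle breaks over by more than 0.03 rad (value of joint click above 0.03 rad), for 0.1 s.
At the end, for the whole second after the job is handed in: The wrench has clicked; its handle has sprung back straight (within 0.015 rad) and rests at least 40 mm (at mid-grip) from where it began, on the seated bolt; the spare ring, clips and screwdriver lie within 15 mm of where they were (value of joint click below 0.015 rad and velocity of joint click between -0.02 and 0.02 rad/s and distance of grip from where it was at the start of the episode above 0.04 m and distance of each of spare_ring, clip0, clip1, driver from where it was at the start of the episode below 0.015 m); the robot touches nothing.
It fails at once if the handle is driven on to its stop (break-over past 0.20 rad): the bolt is over-tightened (value of joint click above 0.2 rad).
It fails at once if the speaker cone is touched (contact force between cone and anything else above 0.5 N).
It fails at once if the spare ring, a clip or the screwdriver is shifted by more than 15 mm (distance of any of spare_ring, clip0, clip1, driver from where it was at the start of the episode above 0.015 m).
It also fails if it takes over 56 s, if anything falls off the work surface, if the arm or the gripper's body presses on something with over 40 N, if the wrist force passes 120 N, or if a joint passes its speed limit or range.

### The arm

A 7-joint arm with a two-finger parallel gripper is mounted at the origin on the work surface. World frame = base frame: x ahead of the robot, y to its left, z up, the work surface at z = 0. Lengths are in m, angles in degrees, forces in N, time in s.
With the tool pointing down it reaches from about 0.425 to 0.975 m from the base axis. Payload 16.7 kg.
Tool frame: the origin (TCP) lies between the finger pads; the fingertips stand 22 mm ahead of it and the grasp point (between the pads) lies 3 mm ahead of it; z points along the fingers, y is the line along which they close (so a half turn about z gives the same grasp; the last joint's range is limited). The gripper opens to 85 mm and grips with 20 to 120 N. Pads are 22 mm wide; open, the fingers measure 114 mm over their backs; the gripper's body (76 mm by 85 mm) begins 54 mm behind the grasp point. The pads swing forward as they close: fully open they stand 13 mm farther back than shut.
Start: joints at [65.117, 24.414, 4.234, 92.017, -1.954, 63.644, -3.845], TCP at [0.19, -0.648, 0.253] pointing down, gripper open.
Joint ranges: [-163.25, 163.25], [-28.42, 122.38], [-70.27, 78.77], [12.13, 141.07], [-58.53, 238.53], [9.26, 117.41], [-156.51, 156.51]. Speed limits (degrees/s): [108.29, 108.29, 136.94, 136.94, 172.46, 172.46, 172.46].

### API

Orientations are given as [roll, pitch, yaw] about the fixed x, y, z axes, in that order (R = Rz(yaw) Ry(pitch) Rx(roll)).
In Python, from station import ctrl, get_image, get_calibration gives the robot as it stands.
- The arm moves only by the tool drive_tool, never from a script. Its argument "deltas" is a list of rows, each an object of numbers: "hand": the opening, from 0 (shut) to 1 (fully open); "tx", "ty", "tz": the shift along the world's x, y, z scaled (see below); "spin": the turn about the world's z scaled (see below). In form: [{"hand": .., "tx": .., "ty": .., "tz": .., "spin": ..}, ...]. A call has 1 to 5 rows; each row shifts and turns the commanded pose from where the row before left it; what a row does not reach is not made up. The controller multiplies each number of a shift by 400 mm and each number of a turn by 0.5 rad. A row lasts 1/12 s, in which the tool goes at most 41.7 mm and 7.16 degrees, less where a joint would pass 70% of its speed; a pose out of reach is approached as far as the arm can. A call with a number of a shift or a turn outside -1 to 1 is refused whole. A call with a gripper value outside its range is refused whole. The fingers move at their own pace and stop on an object; "force" is the grip in N (left out, the last holds). Time passes only in rows, so rows that do not move let the fingers close. It gives the time, the measured TCP pose, the force, the opening and the grip force at its end, in the units of the state.
- ctrl.get_state(): the state, without advancing time (a new reading comes with each control period).
- get_image(name): name is "scene" or "top" or "wrist"; returns (picture, depth): 480x640x3 uint8, blue, green, red; 480x640 float32, m along the optical axis (not along the pixel's ray), 0 where there is no reading.
- get_calibration(name): a dict with "fx", "fy", "cx", "cy" (pixels), "world_to_cam" (4x4, takes a point from world to camera coordinates). Camera axes: x right, y down, z forward; pixel columns grow to the right and rows downward; lengths in m; the calibration is good to about 2 mm. The wrist camera is an equidistant fisheye: a pixel r from the principal point sees the ray r / f radians off the axis. A picture is of the moment at which its call begins: read the wrist's pose just before it. get_calibration takes no time and is no camera call; for the wrist camera it gives the pose at the moment of the call.
- ctrl.finish_job(): hands the job in; it is judged then, once.
The state is a dict: "time_s": time; "joint_positions": joint angles; "qd": joint speeds; "joint_torque": joint torques, N m; "tool_pos": TCP position; "tool_rot": TCP orientation; "wrist_force": force on the tool from outside, world axes, zero at the start; "wrist_torque": the same for the moment, N m; "width": opening from 0.0 (shut) to 1.0 (fully open); "grasp_force": force on a finger pad.
Only numpy, scipy, OpenCV 4.12 (cv2) and the standard library are available. Lean on these libraries where they do the work, as an engineer would, in place of code of your own. Each camera call takes 0.05 s, during which the arm holds its last target. There are 200 camera calls.

## Working session

There is one attempt and no reset: what is moved stays moved. The work goes in short steps, Python scripts to look and compute and a tool call to move; the robot and the scene stay as the last step left them, time stands still between calls to the robot, and variables do not carry over. Pictures are saved under pics/ and viewed, at most 10 in all, crops included, and the job is handed in when it is done.

Besides the shell and the picture viewer there is one more tool, called after "Request:" as a command line: name --argument value ..., lists and objects as JSON in quotes. drive_tool: Moves the arm, as the interface text tells. Shifts and turns lie within -1 to 1; 1 stands for 400 mm of shift or 0.5 rad of turn. Its arguments: {"type":"object","properties":{"deltas":{"type":"array"},"force":{"type":"number"}},"required":["deltas"]}

```bash
mkdir -p pics
cat > h.py <<'E'
import numpy as np, cv2
from station import ctrl, get_image, get_calibration
def px2w(name,u,v,z=None,d=None):
    c=get_calibration(name);M=np.linalg.inv(np.array(c["world_to_cam"]))
    r=np.array([(u-c["cx"])/c["fx"],(v-c["cy"])/c["fy"],1.])
    o=M[:3,3];w=M[:3,:3]@r
    return o+w*(d if d is not None else (z-o[2])/w[2])
E
python3 - <<'E'
from h import *
for n in("scene","top"):
    im,d=get_image(n);cv2.imwrite(f"pics/{n}0.png",im);np.save(f"{n}0.npy",d)
    print(n,get_calibration(n))
print(ctrl.get_state())
E
```

```text
scene {'fx': 550.7867158262258, 'fy': 550.7867158262258, 'cx': 320.20251131512305, 'cy': 240.99068074129062, 'world_to_cam': array([[-0.46963014,  0.88284156, -0.00619018,  0.13315439],
       [ 0.62658984,  0.32836046, -0.70679883, -0.27943725],
       [-0.62195877, -0.33581274, -0.70738752,  1.19834417],
       [ 0.        ,  0.        ,  0.        ,  1.        ]])}
top {'fx': 485.5611346696069, 'fy': 485.5611346696069, 'cx': 320.33294719873595, 'cy': 240.98378798471117, 'world_to_cam': array([[-2.47944600e-03, -9.99870946e-01,  1.58727615e-02,
         9.40200838e-02],
       [-9.89908321e-01,  2.05135628e-04, -1.41709120e-01,
         5.07341863e-01],
       [ 1.41687576e-01, -1.60639388e-02, -9.89781077e-01,
         7.97459342e-01],
       [ 0.00000000e+00,  0.00000000e+00,  0.00000000e+00,
         1.00000000e+00]])}
{'time_s': 0.1, 'joint_positions': array([65.116187  , 24.44725482,  4.23176762, 92.04988273, -1.95176228,
       63.64437048, -3.84249856]), 'qd': array([ 0.05367748,  0.04436349,  0.07071866,  0.04521011,  0.01341184,
       -0.0657119 , -0.09156328]), 'joint_torque': array([ 7.52516265e-03, -9.51539040e+01,  3.77147600e+00, -4.64403033e+01,
        1.97076320e-02,  6.52487899e-03, -1.11929648e-04]), 'tool_pos': array([ 0.18951532, -0.64747368,  0.25265688]), 'tool_rot': array([-1.79930963e+02,  6.89115625e-03,  1.63189050e+01]), 'wrist_force': array([-0.58477811, -0.0402269 ,  0.13375659]), 'wrist_torque': array([-0.03725244, -0.03967843,  0.00449281]), 'grasp_force': 0.0, 'width': 0.9967844401516314}
```

View pics/top0.png

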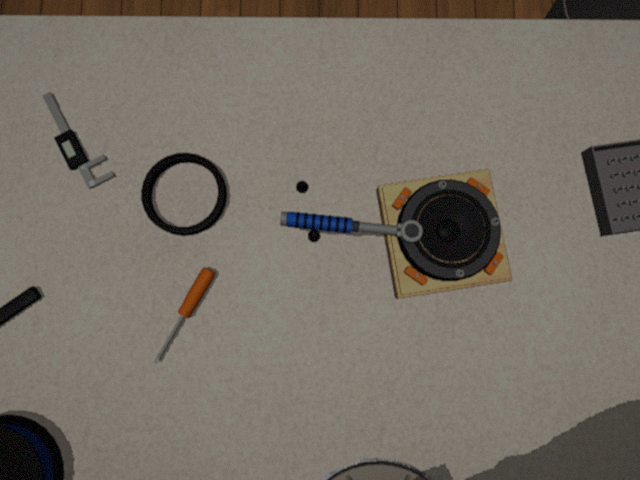

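View pics/scene0.png

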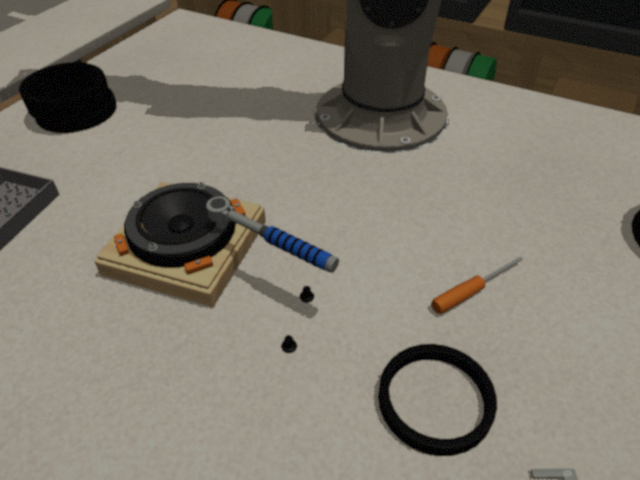

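The top view shows the head at about (410,231), the handle running left to the cap at (283,218), and clips at (302,186) and (313,236). The ring is at (185,194) and the screwdriver at (186,312). Left in the image is +y and up is +x, so clockwise means pushing the grip towards +x.

Run:
```python
from h import *
im=cv2.imread("pics/top0.png");hsv=cv2.cvtColor(im,cv2.COLOR_BGR2HSV)
m=cv2.inRange(hsv,(100,120,60),(130,255,255));m[:180]=0;m[260:]=0;m[:,:260]=0;m[:,380:]=0
v,u=np.nonzero(m);P=np.array([px2w("top",a,b,z=.119) for a,b in zip(u,v)])[:,:2]
c=P.mean(0);w,V=np.linalg.eigh(np.cov(P.T));ax=V[:,1]*np.sign(V[1,1]);s=(P-c)@ax
print("grip c",c,"ax",ax,np.degrees(np.arctan2(ax[1],ax[0])),"s",s.min(),s.max())
h=px2w("top",410.5,231,z=.12);print("head",h,"dist c",np.linalg.norm(c-h[:2]), np.degrees(np.arctan2(*(c-h[:2])[::-1])))
print("cap",px2w("top",282,218,z=.115))
for p in((302,186),(313,236)):print("clip",px2w("top",*p,z=.02))
```

```text
grip c [0.5252862 0.096825 ] ax [0.10889795 0.99405293] 83.74820901868392 s -0.051503821016999775 0.050567213803250265
head [ 0.51094186 -0.04495489  0.12      ] dist c 0.14250367429199756 84.22285565138226
cap [0.53226026 0.15427365 0.115     ]
clip [0.60826372 0.12538511 0.02      ]
clip [0.51848022 0.10589368 0.02      ]
```

Request:
drive_tool --deltas '[{"hand": 0, "tx": 0.056, "ty": 0.072, "tz": 0, "spin": -0.08}, {"hand": 0, "tx": 0.056, "ty": 0.072, "tz": 0, "spin": -0.08}, {"hand": 0, "tx": 0.056, "ty": 0.072, "tz": 0, "spin": -0.08}, {"hand": 0, "tx": 0.056, "ty": 0.072, "tz": 0, "spin": -0.08}, {"hand": 0, "tx": 0.056, "ty": 0.072, "tz": 0, "spin": -0.08}]' --force 40

```text
time_s: 0.52
tool_pos: [0.3023, -0.5022, 0.253]
tool_rot: [-180.0, 0.0, 4.7]
wrist_force: [1.1, -0.9, -0.7]
width: 0.301
grasp_force: 0.0
```

Request:
drive_tool --deltas '[{"hand": 0, "tx": 0.056, "ty": 0.072, "tz": 0, "spin": -0.08}, {"hand": 0, "tx": 0.056, "ty": 0.072, "tz": 0, "spin": -0.08}, {"hand": 0, "tx": 0.056, "ty": 0.072, "tz": 0, "spin": -0.08}, {"hand": 0, "tx": 0.056, "ty": 0.072, "tz": 0, "spin": -0.08}, {"hand": 0, "tx": 0.056, "ty": 0.072, "tz": 0, "spin": -0.06}]'

```text
time_s: 0.93
tool_pos: [0.4143, -0.3581, 0.2532]
tool_rot: [-180.0, 0.0, -6.2]
wrist_force: [0.2, -0.2, -0.1]
width: -0.004
grasp_force: 0.0
```

Request:
drive_tool --deltas '[{"hand": 0, "tx": 0.03, "ty": 0.09, "tz": 0, "spin": 0}, {"hand": 0, "tx": 0.02, "ty": 0.09, "tz": 0, "spin": 0}, {"hand": 0, "tx": 0, "ty": 0.09, "tz": 0, "spin": 0}, {"hand": 0, "tx": 0, "ty": 0.09, "tz": 0, "spin": 0}, {"hand": 0, "tx": 0, "ty": 0.09, "tz": 0, "spin": 0}]'

```text
time_s: 1.35
tool_pos: [0.4332, -0.178, 0.2531]
tool_rot: [180.0, 0.0, -6.0]
wrist_force: [0.6, 0.3, -0.9]
width: -0.002
grasp_force: 0.0
```

Request:
drive_tool --deltas '[{"hand": 0, "tx": 0.01, "ty": 0.092, "tz": 0, "spin": 0}, {"hand": 0, "tx": 0.01, "ty": 0.092, "tz": 0, "spin": 0}, {"hand": 0, "tx": 0.01, "ty": 0.092, "tz": 0, "spin": 0}, {"hand": 0, "tx": 0.01, "ty": 0.092, "tz": 0, "spin": 0}, {"hand": 0, "tx": 0.01, "ty": 0.092, "tz": 0, "spin": 0}]'

```text
time_s: 1.77
tool_pos: [0.4533, 0.0059, 0.2534]
tool_rot: [180.0, -0.0, -6.0]
wrist_force: [1.3, -0.0, 0.2]
width: 0.001
grasp_force: 0.0
```

Request:
drive_tool --deltas '[{"hand": 0, "tx": 0.01, "ty": 0.092, "tz": 0, "spin": 0}, {"hand": 0, "tx": 0.01, "ty": 0.092, "tz": 0, "spin": 0}, {"hand": 0, "tx": 0.01, "ty": 0.04, "tz": -0.08, "spin": 0}, {"hand": 0, "tx": 0.01, "ty": 0, "tz": -0.09, "spin": 0}, {"hand": 0, "tx": 0, "ty": 0, "tz": -0.09, "spin": 0}]'

```text
time_s: 2.18
tool_pos: [0.4703, 0.0954, 0.1485]
tool_rot: [-179.9, -0.1, -5.9]
wrist_force: [1.1, -0.4, -0.8]
width: 0.001
grasp_force: 0.0
```

Request:
drive_tool --deltas '[{"hand": 0, "tx": 0, "ty": 0, "tz": -0.08, "spin": 0}, {"hand": 0, "tx": 0, "ty": 0, "tz": -0.02, "spin": 0}, {"hand": 0, "tx": 0, "ty": 0, "tz": 0, "spin": 0}]'

```text
time_s: 2.43
tool_pos: [0.4682, 0.0936, 0.1076]
tool_rot: [179.9, 0.2, -6.0]
wrist_force: [0.4, 1.0, 0.0]
width: -0.002
grasp_force: 0.0
```

Run:
```python
from h import *
for n in("top","scene"):
    im,d=get_image(n);cv2.imwrite(f"pics/{n}1.png",im)
a=cv2.imread("pics/top1.png")[130:330,220:480];b=cv2.imread("pics/scene1.png")[150:350,180:440]
cv2.imwrite("pics/c1.png",cv2.resize(np.vstack([a,b]),None,fx=1.5,fy=1.5))
s=ctrl.get_state();print(s["tool_pos"],s["wrist_force"],s["time_s"])
```

```text
[0.47019187 0.09403475 0.11044367] [ 0.48960345 -0.04917493  0.39585808] 2.5333
```

View pics/c1.png

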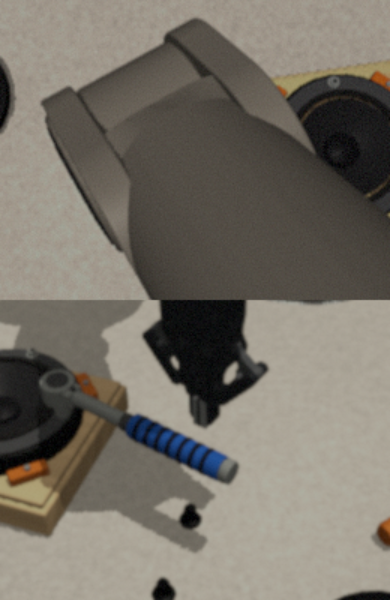

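The scene view shows the shut fingers hanging behind the grip on its −x side, with a clear gap and clear of the clips. I'll approach until I make contact.

Request:
drive_tool --deltas '[{"hand": 0, "tx": 0.02, "ty": 0, "tz": 0, "spin": 0}, {"hand": 0, "tx": 0.02, "ty": 0, "tz": 0, "spin": 0}, {"hand": 0, "tx": 0.015, "ty": 0, "tz": 0, "spin": 0}, {"hand": 0, "tx": 0, "ty": 0, "tz": 0, "spin": 0}]'

```text
time_s: 2.87
tool_pos: [0.4938, 0.0939, 0.1103]
tool_rot: [-179.9, -0.1, -6.1]
wrist_force: [-0.1, -0.2, -0.4]
width: -0.002
grasp_force: 0.0
```

Request:
drive_tool --deltas '[{"hand": 0, "tx": 0.005, "ty": 0, "tz": 0, "spin": 0}, {"hand": 0, "tx": 0.005, "ty": 0, "tz": 0, "spin": 0}, {"hand": 0, "tx": 0.005, "ty": 0, "tz": 0, "spin": 0}, {"hand": 0, "tx": 0, "ty": 0, "tz": 0, "spin": 0}]'

```text
time_s: 3.2
tool_pos: [0.4979, 0.0938, 0.1093]
tool_rot: [-180.0, -0.0, -6.0]
wrist_force: [0.7, -0.1, -0.4]
width: 0.002
grasp_force: 0.0
```

Request:
drive_tool --deltas '[{"hand": 0, "tx": 0.005, "ty": 0, "tz": 0, "spin": 0}, {"hand": 0, "tx": 0.005, "ty": 0, "tz": 0, "spin": 0}, {"hand": 0, "tx": 0.005, "ty": 0, "tz": 0, "spin": 0}, {"hand": 0, "tx": 0, "ty": 0, "tz": 0, "spin": 0}]'

```text
time_s: 3.53
tool_pos: [0.504, 0.0939, 0.1093]
tool_rot: [-180.0, -0.0, -6.0]
wrist_force: [-0.9, -0.2, -0.5]
width: -0.001
grasp_force: 0.0
```

Request:
drive_tool --deltas '[{"hand": 0, "tx": 0.005, "ty": 0, "tz": 0, "spin": 0}, {"hand": 0, "tx": 0.005, "ty": 0, "tz": 0, "spin": 0}, {"hand": 0, "tx": 0.005, "ty": 0, "tz": 0, "spin": 0}, {"hand": 0, "tx": 0, "ty": 0, "tz": 0, "spin": 0}]'

```text
time_s: 3.87
tool_pos: [0.5097, 0.0937, 0.1092]
tool_rot: [180.0, 0.0, -6.0]
wrist_force: [-2.3, -1.2, -0.7]
width: 0.003
grasp_force: 1.0
```

Request:
drive_tool --deltas '[{"hand": 0, "tx": 0.0035, "ty": 0, "tz": 0, "spin": -0.02}, {"hand": 0, "tx": 0.0035, "ty": 0, "tz": 0, "spin": -0.02}, {"hand": 0, "tx": 0.0035, "ty": 0, "tz": 0, "spin": -0.02}, {"hand": 0, "tx": 0.0035, "ty": 0, "tz": 0, "spin": -0.02}, {"hand": 0, "tx": 0.0035, "ty": 0, "tz": 0, "spin": -0.02}]'

```text
time_s: 4.28
tool_pos: [0.5167, 0.0938, 0.1092]
tool_rot: [180.0, 0.0, -9.0]
wrist_force: [-3.9, -0.9, 0.0]
width: 0.003
grasp_force: 1.4
```

Request:
drive_tool --deltas '[{"hand": 0, "tx": 0.0035, "ty": -0.0002, "tz": 0, "spin": -0.02}, {"hand": 0, "tx": 0.0035, "ty": -0.0002, "tz": 0, "spin": -0.02}, {"hand": 0, "tx": 0.0035, "ty": -0.0002, "tz": 0, "spin": -0.02}, {"hand": 0, "tx": 0.0035, "ty": -0.0002, "tz": 0, "spin": -0.02}, {"hand": 0, "tx": 0.0035, "ty": -0.0002, "tz": 0, "spin": -0.02}]'

```text
time_s: 4.7
tool_pos: [0.5238, 0.0934, 0.1093]
tool_rot: [-180.0, -0.0, -11.8]
wrist_force: [-2.5, -0.4, 0.6]
width: 0.003
grasp_force: 1.4
```

Request:
drive_tool --deltas '[{"hand": 0, "tx": 0.0035, "ty": -0.0004, "tz": 0, "spin": -0.02}, {"hand": 0, "tx": 0.0035, "ty": -0.0004, "tz": 0, "spin": -0.02}, {"hand": 0, "tx": 0.0035, "ty": -0.0004, "tz": 0, "spin": -0.02}, {"hand": 0, "tx": 0.0035, "ty": -0.0004, "tz": 0, "spin": -0.02}, {"hand": 0, "tx": 0.0035, "ty": -0.0004, "tz": 0, "spin": -0.02}]'

```text
time_s: 5.12
tool_pos: [0.5308, 0.0927, 0.1093]
tool_rot: [-180.0, -0.0, -14.7]
wrist_force: [-2.6, 0.6, -0.6]
width: -0.001
grasp_force: 1.4
```

Request:
drive_tool --deltas '[{"hand": 0, "tx": 0.0034, "ty": -0.0006, "tz": 0, "spin": -0.02}, {"hand": 0, "tx": 0.0034, "ty": -0.0006, "tz": 0, "spin": -0.02}, {"hand": 0, "tx": 0.0034, "ty": -0.0006, "tz": 0, "spin": -0.02}, {"hand": 0, "tx": 0.0034, "ty": -0.0006, "tz": 0, "spin": -0.02}, {"hand": 0, "tx": 0.0034, "ty": -0.0006, "tz": 0, "spin": -0.02}]'

```text
time_s: 5.53
tool_pos: [0.5376, 0.0915, 0.1094]
tool_rot: [-180.0, -0.0, -17.5]
wrist_force: [-2.5, 1.9, 0.5]
width: 0.001
grasp_force: 1.5
```

Request:
drive_tool --deltas '[{"hand": 0, "tx": 0.0034, "ty": -0.0008, "tz": 0, "spin": -0.02}, {"hand": 0, "tx": 0.0034, "ty": -0.0008, "tz": 0, "spin": -0.02}, {"hand": 0, "tx": 0.0034, "ty": -0.0008, "tz": 0, "spin": -0.02}, {"hand": 0, "tx": 0.0034, "ty": -0.0008, "tz": 0, "spin": -0.02}, {"hand": 0, "tx": 0.0034, "ty": -0.0008, "tz": 0, "spin": -0.02}]'

```text
time_s: 5.95
tool_pos: [0.5444, 0.0899, 0.1093]
tool_rot: [-180.0, -0.0, -20.4]
wrist_force: [-2.0, 2.6, 0.1]
width: -0.003
grasp_force: 1.5
```

Request:
drive_tool --deltas '[{"hand": 0, "tx": 0.002, "ty": -0.0005, "tz": 0, "spin": -0.012}, {"hand": 0, "tx": 0.002, "ty": -0.0005, "tz": 0, "spin": -0.012}, {"hand": 0, "tx": 0.002, "ty": -0.0005, "tz": 0, "spin": -0.012}, {"hand": 0, "tx": 0.002, "ty": -0.0005, "tz": 0, "spin": -0.012}, {"hand": 0, "tx": 0.002, "ty": -0.0005, "tz": 0, "spin": -0.012}]'

```text
time_s: 6.37
tool_pos: [0.5483, 0.0889, 0.1093]
tool_rot: [-180.0, -0.0, -22.1]
wrist_force: [-1.9, 3.9, -0.5]
width: 0.001
grasp_force: 1.5
```

Request:
drive_tool --deltas '[{"hand": 0, "tx": 0.002, "ty": -0.0006, "tz": 0, "spin": -0.012}, {"hand": 0, "tx": 0.002, "ty": -0.0006, "tz": 0, "spin": -0.012}, {"hand": 0, "tx": 0.002, "ty": -0.0006, "tz": 0, "spin": -0.012}, {"hand": 0, "tx": 0.002, "ty": -0.0006, "tz": 0, "spin": -0.012}, {"hand": 0, "tx": 0.002, "ty": -0.0006, "tz": 0, "spin": -0.012}]'

```text
time_s: 6.78
tool_pos: [0.5523, 0.0876, 0.1093]
tool_rot: [-180.0, -0.0, -23.8]
wrist_force: [-1.1, 3.4, 0.3]
width: 0.0
grasp_force: 1.6
```

Request:
drive_tool --deltas '[{"hand": 0, "tx": 0.002, "ty": -0.0005, "tz": 0, "spin": -0.013}, {"hand": 0, "tx": 0.002, "ty": -0.0005, "tz": 0, "spin": -0.013}, {"hand": 0, "tx": 0.002, "ty": -0.0005, "tz": 0, "spin": -0.013}, {"hand": 0, "tx": 0.002, "ty": -0.0005, "tz": 0, "spin": -0.013}, {"hand": 0, "tx": 0.002, "ty": -0.0005, "tz": 0, "spin": -0.013}]'

```text
time_s: 7.2
tool_pos: [0.5562, 0.0865, 0.1093]
tool_rot: [180.0, 0.0, -25.7]
wrist_force: [-1.3, 3.1, 1.2]
width: 0.001
grasp_force: 1.5
```

Request:
drive_tool --deltas '[{"hand": 0, "tx": 0.002, "ty": -0.0006, "tz": 0, "spin": -0.013}, {"hand": 0, "tx": 0.002, "ty": -0.0006, "tz": 0, "spin": -0.013}, {"hand": 0, "tx": 0.002, "ty": -0.0006, "tz": 0, "spin": -0.013}, {"hand": 0, "tx": 0.002, "ty": -0.0006, "tz": 0, "spin": -0.013}, {"hand": 0, "tx": 0.002, "ty": -0.0006, "tz": 0, "spin": -0.013}]'

```text
time_s: 7.62
tool_pos: [0.5596, 0.0856, 0.1091]
tool_rot: [180.0, 0.1, -27.5]
wrist_force: [-6.2, 3.9, 0.6]
width: 0.003
grasp_force: 3.9
```

The force is rising, so the bolt has seated. I'll use fine steps from here.

Request:
drive_tool --deltas '[{"hand": 0, "tx": 0.0015, "ty": -0.0006, "tz": 0, "spin": -0.008}, {"hand": 0, "tx": 0.0015, "ty": -0.0006, "tz": 0, "spin": -0.008}, {"hand": 0, "tx": 0.0015, "ty": -0.0006, "tz": 0, "spin": -0.008}, {"hand": 0, "tx": 0, "ty": 0, "tz": 0, "spin": 0}]'

```text
time_s: 7.95
tool_pos: [0.5608, 0.0852, 0.1089]
tool_rot: [179.9, 0.1, -28.2]
wrist_force: [-9.3, 6.3, 0.4]
width: 0.002
grasp_force: 5.4
```

Request:
drive_tool --deltas '[{"hand": 0, "tx": 0.0015, "ty": -0.0006, "tz": 0, "spin": -0.008}, {"hand": 0, "tx": 0.0015, "ty": -0.0006, "tz": 0, "spin": -0.008}, {"hand": 0, "tx": 0, "ty": 0, "tz": 0, "spin": 0}]'

```text
time_s: 8.2
tool_pos: [0.5616, 0.085, 0.1087]
tool_rot: [179.9, 0.2, -28.6]
wrist_force: [-10.9, 8.3, 1.7]
width: 0.001
grasp_force: 6.8
```

Request:
drive_tool --deltas '[{"hand": 0, "tx": 0.0015, "ty": -0.0005, "tz": 0, "spin": -0.008}, {"hand": 0, "tx": 0.0015, "ty": -0.0005, "tz": 0, "spin": -0.008}, {"hand": 0, "tx": 0, "ty": 0, "tz": 0, "spin": 0}]'

```text
time_s: 8.45
tool_pos: [0.5631, 0.0845, 0.1088]
tool_rot: [179.9, 0.1, -29.1]
wrist_force: [-6.6, 5.3, 0.6]
width: 0.002
grasp_force: 4.2
```

Request:
drive_tool --deltas '[{"hand": 0, "tx": 0.002, "ty": -0.0008, "tz": 0, "spin": -0.01}, {"hand": 0, "tx": 0.002, "ty": -0.0008, "tz": 0, "spin": -0.01}, {"hand": 0, "tx": 0.002, "ty": -0.0008, "tz": 0, "spin": -0.01}, {"hand": 0, "tx": 0, "ty": 0, "tz": 0, "spin": 0}]'

```text
time_s: 8.78
tool_pos: [0.5665, 0.083, 0.1091]
tool_rot: [180.0, 0.0, -30.0]
wrist_force: [-3.2, 3.0, -0.1]
width: 0.001
grasp_force: 2.7
```

The force fell from 13.6 N to about 4.3 N, so the wrench clicked. I'll hold briefly, then ease off slowly along −p.

Request:
drive_tool --deltas '[{"hand": 0, "tx": 0.002, "ty": -0.0008, "tz": 0, "spin": 0}, {"hand": 0, "tx": 0, "ty": 0, "tz": 0, "spin": 0}, {"hand": 0, "tx": 0, "ty": 0, "tz": 0, "spin": 0}]'

```text
time_s: 9.03
tool_pos: [0.5673, 0.0825, 0.1091]
tool_rot: [180.0, 0.0, -30.0]
wrist_force: [-3.5, 3.8, -0.3]
width: 0.001
grasp_force: 2.5
```

Request:
drive_tool --deltas '[{"hand": 0, "tx": -0.0035, "ty": 0.0018, "tz": 0, "spin": 0}, {"hand": 0, "tx": -0.0035, "ty": 0.0018, "tz": 0, "spin": 0}, {"hand": 0, "tx": -0.0035, "ty": 0.0018, "tz": 0, "spin": 0}, {"hand": 0, "tx": -0.0035, "ty": 0.0018, "tz": 0, "spin": 0}, {"hand": 0, "tx": -0.0035, "ty": 0.0018, "tz": 0, "spin": 0}]'

```text
time_s: 9.45
tool_pos: [0.5602, 0.086, 0.1092]
tool_rot: [180.0, 0.0, -30.0]
wrist_force: [-4.3, 1.1, 0.0]
width: 0.002
grasp_force: 2.3
```

Request:
drive_tool --deltas '[{"hand": 0, "tx": -0.0035, "ty": 0.0018, "tz": 0, "spin": 0}, {"hand": 0, "tx": -0.0035, "ty": 0.0018, "tz": 0, "spin": 0}, {"hand": 0, "tx": -0.0035, "ty": 0.0018, "tz": 0, "spin": 0}, {"hand": 0, "tx": -0.0035, "ty": 0.0018, "tz": 0, "spin": 0}, {"hand": 0, "tx": -0.0035, "ty": 0.0018, "tz": 0, "spin": 0}]'

```text
time_s: 9.87
tool_pos: [0.554, 0.0898, 0.1096]
tool_rot: [-180.0, -0.0, -30.0]
wrist_force: [0.9, -0.1, -1.2]
width: 0.005
grasp_force: 0.0
```

Request:
drive_tool --deltas '[{"hand": 0, "tx": -0.01, "ty": 0.005, "tz": 0, "spin": 0}, {"hand": 0, "tx": -0.02, "ty": 0.01, "tz": 0, "spin": 0}, {"hand": 0, "tx": -0.03, "ty": 0.015, "tz": 0, "spin": 0}, {"hand": 0, "tx": -0.03, "ty": 0.015, "tz": 0, "spin": 0}, {"hand": 0, "tx": 0, "ty": 0, "tz": 0, "spin": 0}]'

```text
time_s: 10.28
tool_pos: [0.5145, 0.1094, 0.1092]
tool_rot: [180.0, 0.1, -29.8]
wrist_force: [-0.5, 0.5, -0.2]
width: 0.005
grasp_force: 0.0
```

Run:
```python
from h import *
im,d=get_image("scene");cv2.imwrite("pics/scene2.png",im)
s=ctrl.get_state();print(s["tool_pos"],s["wrist_force"],s["time_s"])
```

```text
[0.51586618 0.10883673 0.10944652] [ 1.65801598 -0.23775369 -0.41026752] 10.3333
```

View pics/scene2.png

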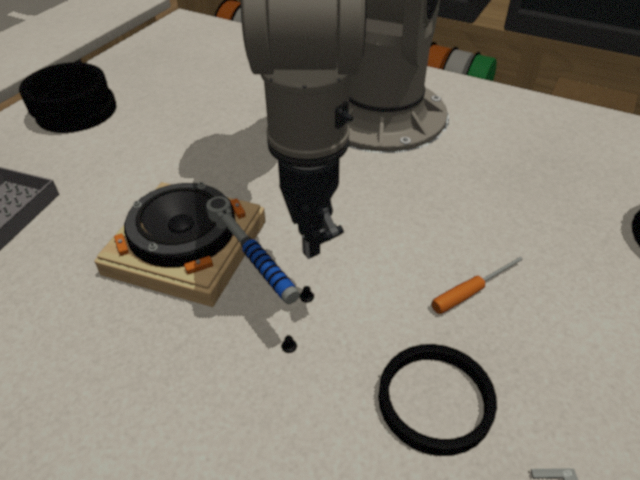

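The scene shows the handle swung clockwise with the cap at (291,293), straight and clear of the fingers. The clips, ring and screwdriver are where they were. I'll lift clear, let things settle and hand in.

Request:
drive_tool --deltas '[{"hand": 0, "tx": 0, "ty": 0, "tz": 0.06, "spin": 0}, {"hand": 0, "tx": 0, "ty": 0, "tz": 0.08, "spin": 0}, {"hand": 0, "tx": 0, "ty": 0, "tz": 0.06, "spin": 0}, {"hand": 0, "tx": 0, "ty": 0, "tz": 0, "spin": 0}, {"hand": 0, "tx": 0, "ty": 0, "tz": 0, "spin": 0}]'

```text
time_s: 10.75
tool_pos: [0.5182, 0.108, 0.1907]
tool_rot: [-179.9, -0.1, -30.0]
wrist_force: [0.1, 0.6, 0.2]
width: -0.001
grasp_force: 0.0
```

Request:
drive_tool --deltas '[{"hand": 0, "tx": 0, "ty": 0, "tz": 0, "spin": 0}, {"hand": 0, "tx": 0, "ty": 0, "tz": 0, "spin": 0}, {"hand": 0, "tx": 0, "ty": 0, "tz": 0, "spin": 0}, {"hand": 0, "tx": 0, "ty": 0, "tz": 0, "spin": 0}, {"hand": 0, "tx": 0, "ty": 0, "tz": 0, "spin": 0}]'

```text
time_s: 11.17
tool_pos: [0.5174, 0.1077, 0.1887]
tool_rot: [180.0, 0.0, -30.0]
wrist_force: [-0.1, -0.7, 0.0]
width: -0.001
grasp_force: 0.0
```

```bash
python3 -c "
from station import ctrl
print(ctrl.finish_job())"
```

```text
the job is handed in; nothing more can be done
None
```

The wrench clicked: the push built to about 13.6 N, then dropped to about 4 N. I stopped well short of the solid stop, eased off, and the handle looked straight in the last picture with nothing else moved; the job is handed in, but no verdict was returned.

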